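# Hang a cast bracket on the slotted upright

### The arm

A 7-joint arm with a two-finger parallel gripper is mounted at the origin on a cart in front of the work surface, level with it; the furniture and walls round the work are solid. World frame = base frame: x ahead of the robot, y to its left, z up, the work surface at z = 0. Lengths are in m, angles in rad, forces in N, time in s.
With the tool pointing down it reaches from about 0.4 to 0.875 m from the base axis. Payload 19.3 kg.
Tool frame: the origin (TCP) lies midway between the tips of the shut fingers; the grasp point (between the pads) lies 19 mm behind it; z points along the fingers, y is the line along which they close (so a half turn about z gives the same grasp; the last joint's range is limited). The gripper opens to 85 mm and grips with 20 to 120 N. Pads are 22 mm wide; open, the fingers measure 114 mm over their backs; the gripper's body (76 mm by 85 mm) begins 54 mm behind the grasp point. The pads swing forward as they close: fully open they stand 13 mm farther back than shut.
Start: joints at [1.149, 0.521, -0.036, 1.599, 0.021, 1.021, -0.113], TCP at [0.215, -0.587, 0.231] pointing down, gripper open.
Joint ranges: [-2.91, 2.91], [-0.3, 2.13], [-1.5, 1.42], [0.17, 2.43], [-1.26, 4.41], [0.16, 1.93], [-2.52, 2.52]. Speed limits (rad/s): [1.89, 1.89, 2.39, 2.39, 3.01, 3.01, 3.01].

### API

Orientations are given as a 3x3 rotation matrix whose columns are the frame's x, y, z axes.
In Python, from plant import ctrl gives the robot as it stands. The module is installed in compiled form; this text tells all that it offers.
- The arm moves only by the tool jog_arm, never from a script. Its argument "plan" is text: rows parted by semicolons, each of 7 numbers parted by spaces: the shift along the world's x, y, z each as a share of 5 cm, from -1 to 1, then the turn, a rotation vector about the world's x, y, z each as a share of 6 degrees, from -1 to 1, then the closure, from 0 (fully open) to 1 (shut). A call has exactly 10 rows; each row shifts and turns the commanded pose from where the row before left it; what a row does not reach is not made up. A row lasts 1/10 s, in which the tool goes at most 50 mm and 8.59 degrees, less where a joint would pass 70% of its speed; a pose out of reach is approached as far as the arm can. A call with a number of a shift or a turn outside -1 to 1 is refused whole. A call with a gripper value outside its range is refused whole. The fingers move at their own pace and stop on an object; "squeeze" is the grip in N (left out, the last holds). Time passes only in rows, so rows that do not move let the fingers close, or fill a call up. It gives the time, the measured TCP pose, the force, the opening and the grip force at its end, in the units of the state.
- ctrl.get_state(): the state, without advancing time (a new reading comes with each control period).
- ctrl.read_camera(name): name is "scene" or "top" or "wrist"; returns the picture (400x640x3 uint8, red, green, blue); there is no depth.
- ctrl.camera_model(name): a dict with "fx", "fy", "cx", "cy" (pixels), "eye" and "rotation" of the camera in the world; the wrist camera has in their place "tool_from_camera" (4x4, takes a point from camera to tool coordinates, whose origin is the TCP and whose axes are the flange's). Camera axes: x right, y down, z forward; pixel columns grow to the right and rows downward; lengths in m; the calibration is good to about 2 mm. A picture is of the moment at which its call begins: read the wrist's pose just before it. camera_model takes no time and is no camera call.
- ctrl.job_done(): hands the job in; it is judged then, once.
Trained networks look in the newest picture that a camera, given by its name, has taken for a name from the list of things; names that differ only in an ending like _2 or _b are one class to them, and where a whole thing is asked for, a point or a joint stands for the part that bears it (a point fixed in the world has none). Each returns a list of dicts, best first, with "conf" (0 to 1); they miss things now and then, are a little off and sometimes report something else, mostly with a low value. They report only what shows in the picture. A call takes as long as a camera call. They do not tell look-alikes from the thing itself.
- ctrl.look_for(label, camera): "rect" ([left, top, right, bottom] in pixels, round what is visible of it).
- ctrl.silhouettes(label, camera): "mask" (400x640 bool, what is visible of it) and "rect" ([left, top, right, bottom] in pixels, round what is visible of it).
- ctrl.landmark_of(label, camera): "point" ([column, row] in pixels: a listed point, or the origin of a listed thing).
The state is a dict: "clock": time; "qpos": joint angles; "dq": joint speeds; "tau": joint torques, N m; "ee_pos": TCP position; "orientation": TCP orientation; "contact_force": force on the tool from outside, world axes, zero at the start; "wrist_torque": the same for the moment, N m; "opening": finger opening in m; "gripper_force": force on a finger pad.
Only numpy, scipy, OpenCV 4.12 (cv2) and the standard library are available. Lean on these libraries where they do the work, as an engineer would, in place of code of your own. Each camera call takes 0.05 s, during which the arm holds its last target. There are 200 camera calls.

### The job

Lift the cast shelf bracket straight out of its open mould and hook its two rear claws into the top two slots of the slotted steel upright, the arm level and pointing away from the upright's front. Let go of it there while it hangs on the spring catch, not yet home; then press the arm down close to the upright until the bracket snaps fully home, and leave it there. Do not disturb the sanding block, the paint jar or the cotton reel.

Things in the scene. Friction and masses are not known exactly. Their poses are not given: they have to be found in the camera images.
- bracket: Loose grey cast shelf bracket, 0.14 kg, standing in its working attitude. Origin: middle of the bottom edge of the back plate's rear face. x points out of the rear face (towards the upright when hung), z up. Back plate x -8 to 0, 30 mm wide, z 0 to 74. In the mould its axes match the mould's and its origin lies at mould (60, 0, 6) mm, to within 1 mm.
- grip_point (a point): On the bracket at (-65, 0, 67) mm: a good place to grip across the arm, near the centre of mass. The straight arm is 12 mm wide (y) and 20 high (z 54 to 74); it runs from the back plate to x = -148, with a small end stop up to z 80 at its very tip (x -148 to -142) and a thin diagonal brace below its first 75 mm.
- claw_top (a point): On the bracket at (0, 0, 64) mm, axes as the bracket: middle of the underside of the upper claw's neck, in the plane of the rear face. The lower claw is alike, 46 mm below. Each claw is 7 mm wide and stands 13 mm out of the rear face; its neck is 8 mm high and its tongue hangs 16 mm below the neck's underside, 5.5 mm behind the rear face.
- mould: Fixed plywood mould block, 188 long (x -100 to 88) x 70 wide x 64 mm high, open at the top; origin under its middle, z up. Its cavity holds the bracket with about 2 mm of play: the arm stands 16 mm proud of the block's top, the back plate and claws reach down to 6 mm above the bench, so the bracket must rise straight up by 60 mm or more to come free.
- upright: Fixed slotted upright: a steel channel 44 mm wide, 30 deep, its top at z = 226, on a wooden foot 110 x 110 x 14 mm. Origin on the bench below the middle of its front face; the front looks along its -x, z up. Front plate 4 mm thick with four slots one above the other, 13 wide and 32 high; their lower edges are at z 178, 132, 86 and 40 mm.
- slot_top (a point): On the upright at (0, 0, 178) mm, axes as the upright: middle of the top slot's lower edge, in the plane of the front face. The claws pass in level while claw_top is 17 to 23 mm above this point, until the back plate meets the front face. When home, claw_top coincides with it to within the play (2 mm along x, 3 mm along y).
- catch_nose (a point): On the upright at (13, 0, 170) mm: the round brass nose of a spring catch behind the plate, just below the top slot. Lowered, the upper claw rests on it about 9 mm above home, hooked behind the plate by some 7 mm; it carries the bracket's weight with the hand off. A press of about 8 to 18 N on the arm close to the upright makes the claw snap past it, down to a firm stop.
- sanding_block: Bystander: cork sanding block, 60 x 105 x 33 mm, origin under its middle.
- paint_jar: Bystander, on the bench left of the upright: small glass jar of pinkish-red paint, 49 mm across, 62 mm high, origin under its middle.
- cotton_reel: Bystander, left of the upright: wooden cotton reel standing up, 35 mm across, 42 mm high, origin under its middle.
Things that resemble listed ones, but are neither listed nor needed, are in the scene too. There is more than one size of the upright; the job needs the larger.

How it is judged:
On the way, in this order (a step that is already met when the one before it is completed fails the run):
1. the bracket is lifted clear out of the mould (z of bracket in the frame of mould above 0.066 m), for 0.1 s.
2. the bracket hangs hooked in the top two slots, let go, resting on the catch and not yet home (x of claw_top in the frame of slot_top between -0.006 and 0.003 m and y of claw_top in the frame of slot_top between -0.006 and 0.006 m and angle between bracket's own z axis and vertical below 0.12 rad and angle between the x axis of bracket and the x axis of upright, either way round below 0.2 rad and z of claw_top in the frame of slot_top between 0.005 and 0.015 m and contact force between the fingers and bracket below 0.2 N and linear speed of bracket below 0.02 m/s), for 0.2 s.
At the end, for the whole second after the job is handed in: The bracket is home in the top two slots: claw_top within 3 mm in height of slot_top, at most 6 mm outward or 3 mm inward and 6 mm to the side of it, upright within 0.12 rad and square to the upright within 0.2 rad, at rest and let go (x of claw_top in the frame of slot_top between -0.006 and 0.003 m and y of claw_top in the frame of slot_top between -0.006 and 0.006 m and angle between bracket's own z axis and vertical below 0.12 rad and angle between the x axis of bracket and the x axis of upright, either way round below 0.2 rad and z of claw_top in the frame of slot_top between -0.003 and 0.003 m and linear speed of bracket below 0.02 m/s and contact force between the fingers and bracket below 0.2 N); the robot touches nothing.
It fails at once if the cork sanding block was moved by more than 25 mm (distance of sanding_block from where it was at the start of the episode above 0.025 m).
It fails at once if the glass paint jar was moved by more than 25 mm (distance of paint_jar from where it was at the start of the episode above 0.025 m).
It fails at once if the cotton reel was moved by more than 25 mm (distance of cotton_reel from where it was at the start of the episode above 0.025 m).
It also fails if it takes over 54 s, if anything falls off the work surface, if the arm or the gripper's body presses on something with over 40 N, if the wrist force passes 120 N, or if a joint passes its speed limit or range.

## Working session

There is one attempt and no reset: what is moved stays moved. The work goes in short steps, Python scripts to look and compute and a tool call to move; the robot and the scene stay as the last step left them, time stands still between calls to the robot, and variables do not carry over. Pictures are saved under pics/ and viewed, at most 10 in all, crops included, and the job is handed in when it is done.

Besides the shell and the picture viewer there is one more tool, called as a command line: name --argument value ..., lists and objects as JSON in quotes. jog_arm: Moves the arm, as the interface text tells. Shift numbers are shares of 5 cm and turn numbers shares of 6 degrees, none past 1 either way. Its arguments: {"type":"object","properties":{"plan":{"type":"string"},"squeeze":{"type":"number"}},"required":["plan"]}

```bash
mkdir -p pics
python3 - <<'E'
from plant import ctrl
import cv2,numpy as np
for c in ("scene","top"):
    im=ctrl.read_camera(c); cv2.imwrite(f"pics/{c}0.png",im[:,:,::-1])
    m=ctrl.camera_model(c); print(c,{k:np.round(v,4).tolist() for k,v in m.items()})
    for l in ("bracket","grip_point","claw_top","mould","upright","slot_top","sanding_block","paint_jar","cotton_reel"):
        print(l,[(np.round(d["point"],1).tolist(),round(d["conf"],2)) for d in ctrl.landmark_of(l,c)])
s=ctrl.get_state();print(s["clock"],s["ee_pos"],s["orientation"],s["opening"],s["contact_force"])
E
```

```text
scene {'fx': 383.4511, 'fy': 383.4511, 'cx': 323.2846, 'cy': 202.6795, 'eye': [-0.0595, 0.8943, 0.6666], 'rotation': [[-0.8436, -0.267, 0.466], [-0.537, 0.4053, -0.7398], [0.0086, -0.8743, -0.4853]]}
bracket [([364.4, 181.6], 0.6)]
grip_point [([385.4, 168.5], 0.58), ([347.8, 243.1], 0.42)]
claw_top [([367.6, 165.8], 0.8)]
mould [([378.1, 185.3], 0.95), ([293.2, 183.0], 0.54)]
upright [([294.3, 236.5], 0.95), ([261.0, 258.0], 0.72)]
slot_top [([293.8, 184.9], 0.82), ([259.6, 224.4], 0.58)]
sanding_block [([349.5, 241.6], 0.74)]
paint_jar [([209.7, 310.2], 0.9)]
cotton_reel [([241.6, 288.1], 0.8)]
top {'fx': 391.1995, 'fy': 391.1995, 'cx': 317.2341, 'cy': 198.6576, 'eye': [0.3981, 0.0495, 1.3527], 'rotation': [[0.0209, -0.9972, 0.0712], [-0.9995, -0.0193, 0.0234], [-0.022, -0.0716, -0.9972]]}
bracket [([440.5, 189.8], 0.71)]
grip_point [([447.9, 210.3], 0.77), ([314.4, 184.8], 0.17)]
claw_top [([444.4, 188.8], 0.5)]
mould [([435.8, 205.6], 0.61)]
upright [([269.5, 187.1], 0.8), ([313.4, 184.7], 0.58)]
slot_top [([262.9, 180.7], 0.88), ([310.5, 180.8], 0.7)]
sanding_block [([323.1, 230.7], 0.67), ([203.9, 187.5], 0.46)]
paint_jar [([206.6, 187.4], 0.5)]
cotton_reel [([314.6, 177.4], 0.64), ([234.7, 191.2], 0.49)]
1.0 [ 0.21532866 -0.58670052  0.23126667] [[ 9.38760985e-01  3.44569022e-01 -4.56312648e-05]
 [ 3.44569025e-01 -9.38760982e-01  8.04001117e-05]
 [-1.51334631e-05 -9.11996084e-05 -9.99999996e-01]] 0.08556687482918728 [-0.12648013  0.45706867  0.12788406]
```

View pics/scene0.png

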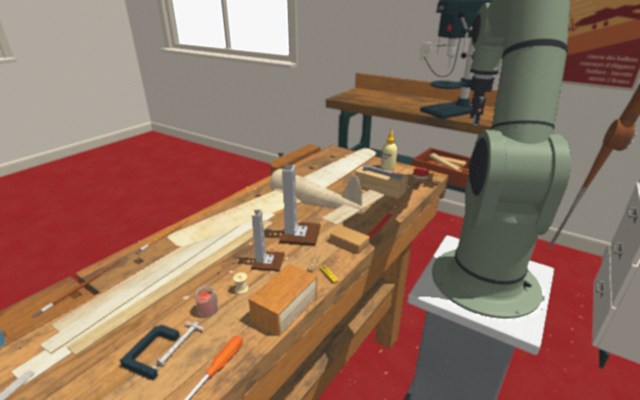

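View pics/top0.png

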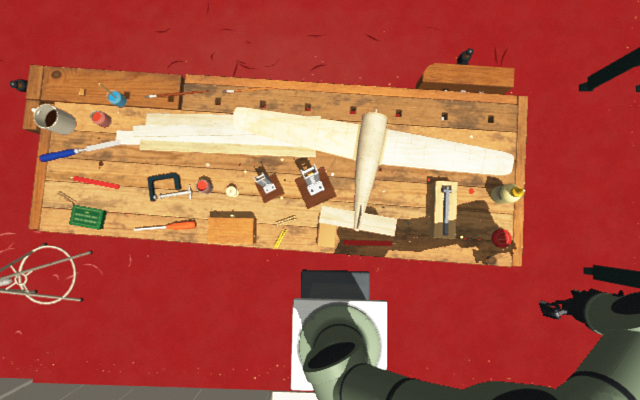

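Run:
```python
import cv2,numpy as np
t=cv2.imread("pics/top0.png");s=cv2.imread("pics/scene0.png")
f=lambda im,x,y,w,h,W,H:cv2.resize(im[y:y+h,x:x+w],(W,H),interpolation=cv2.INTER_CUBIC)
a=np.hstack([f(t,240,145,110,82,400,300),f(t,405,165,80,60,400,300)])
b=np.hstack([f(s,240,155,110,82,400,300),f(s,345,155,60,45,400,300)])
cv2.imwrite("pics/c1.png",np.vstack([a,b]))
```

```text
(no output)
```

View pics/c1.png

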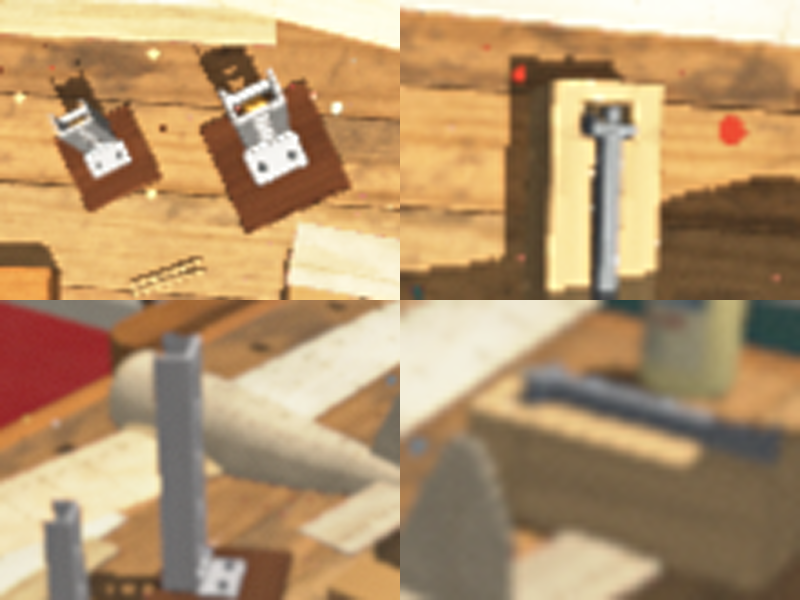

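The grey bracket lies in the mould at top-view pixel (445,208), with its plate end up. Two uprights could be taken for the target: the larger at (313,183), which I choose, and the small look-alike at (267,183). The larger one faces down and to the right in the picture. The sanding block could be the cork block at (326,235) or the long wooden block at (232,229). I will keep clear of both.

```bash
cat > h.py <<'E'
from plant import ctrl
import numpy as np,cv2
def cam(n):
    m=ctrl.camera_model(n)
    if "eye" in m: return m,np.array(m["eye"]),np.array(m["rotation"])
    s=ctrl.get_state();T=np.eye(4);T[:3,:3]=s["orientation"];T[:3,3]=s["ee_pos"]
    T=T@np.array(m["tool_from_camera"]);return m,T[:3,3],T[:3,:3]
def ray(C,p):
    m,e,R=C;d=R@np.array([(p[0]-m["cx"])/m["fx"],(p[1]-m["cy"])/m["fy"],1]);return e,d/np.linalg.norm(d)
def onz(C,p,z):
    e,d=ray(C,p);return e+d*(z-e[2])/d[2]
def proj(C,P):
    m,e,R=C;q=(np.atleast_2d(P)-e)@R;return q[:,:2]/q[:,2:]*[m["fx"],m["fy"]]+[m["cx"],m["cy"]]
E
python3 - <<'E'
from h import *
T=cam("top")
np.set_printoptions(precision=4,suppress=True)
for p in [(308.2,207.8),(336.3,195.5),(295,179.2),(322.5,166.9)]: print("foot",onz(T,p,.014))
print("slot",onz(T,(310.5,180.8),.178),"grip",onz(T,(447.9,210.3),.073))
# mould top corners from crop (scale 5)
for p in [(552,83),(662,85),(548,292),(658,292)]: print("mould",onz(T,(405+(p[0]-400)/5,165+p[1]/5),.064))
m=ctrl.camera_model("wrist");print(m)
s=ctrl.get_state();print(s["clock"])
E
```

```text
foot [0.4617 0.1113 0.014 ]
foot [0.5058 0.0158 0.014 ]
foot [0.5594 0.159  0.014 ]
foot [0.6039 0.0651 0.014 ]
slot [0.5357 0.0986 0.178 ] grip [ 0.4598 -0.3459  0.073 ]
mould [ 0.5539 -0.3081  0.064 ]
mould [ 0.5539 -0.3799  0.064 ]
mould [ 0.4165 -0.3054  0.064 ]
mould [ 0.418  -0.3767  0.064 ]
{'fx': 293.2214576507187, 'fy': 293.2214576507187, 'cx': 324.1305665945397, 'cy': 196.45261062336138, 'tool_from_camera': array([[ 0.0003, -0.9648, -0.2631,  0.0653],
       [ 1.    ,  0.0002,  0.0001, -0.0003],
       [-0.0001, -0.2631,  0.9648, -0.1433],
       [ 0.    ,  0.    ,  0.    ,  1.    ]])}
1.0
```

jog_arm --plan "0.47 0.48 0 0 0 -0.36 0;0.47 0.48 0 0 0 -0.36 0;0.47 0.48 0 0 0 -0.36 0;0.47 0.48 0 0 0 -0.36 0;0.47 0.48 0 0 0 -0.36 0;0.47 0.48 0 0 0 -0.36 0;0.47 0.48 0 0 0 -0.36 0;0.47 0.48 0 0 0 -0.36 0;0.47 0.48 0 0 0 -0.36 0;0.47 0.48 0 0 0 -0.36 0"

```text
clock: 2.0
ee_pos: [0.4512, -0.3457, 0.2314]
orientation: [[1.0, -0.027, 0.0], [-0.027, -1.0, -0.0], [0.0, 0.0, -1.0]]
contact_force: [0.8, -0.6, 0.5]
opening: 0.0852
gripper_force: 0.0
```

```bash
cat > w.py <<'E'
from h import *
import sys
np.set_printoptions(precision=4,suppress=True)
s=ctrl.get_state();C=cam("wrist")
im=ctrl.read_camera("wrist");n=sys.argv[1];cv2.imwrite(f"pics/{n}.png",im[:,:,::-1])
np.savez(n+".npz",e=C[1],R=C[2])
o=s["orientation"];print(s["clock"],s["ee_pos"],"yaw",np.degrees(np.arctan2(o[1,0],o[0,0])),o[:,2],s["qpos"],C[1])
for l in sys.argv[2:]:
    l,z=l.split(":")
    print(l,[(np.round(d["point"],1).tolist(),round(d["conf"],2),onz(C,d["point"],float(z))) for d in ctrl.landmark_of(l,"wrist")])
E
python3 w.py w1 grip_point:.073 claw_top:.07 bracket:.006 mould:0
```

```text
2.0 [ 0.4512 -0.3457  0.2314] yaw -1.5373388146882048 [ 0.0002 -0.0002 -1.    ] [ 0.5646  0.431  -0.0206  1.7527  0.0106  0.9577 -1.0579] [ 0.5164 -0.3475  0.3747]
grip_point [([317.5, 170.7], 0.9, array([ 0.4622, -0.3393,  0.073 ]))]
claw_top [([317.0, 108.4], 0.82, array([ 0.5245, -0.3407,  0.07  ]))]
bracket [([319.3, 106.9], 0.73, array([ 0.5278, -0.3421,  0.006 ]))]
mould [([315.9, 159.3], 0.72, array([ 0.464 , -0.3357,  0.    ]))]
```

View pics/w1.png

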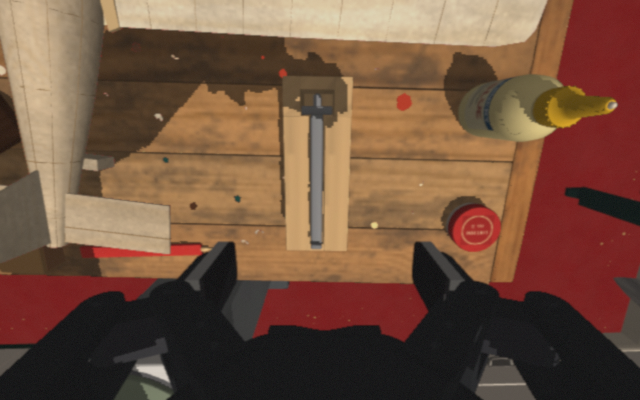

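Wrist view: the bracket's arm runs from (317,115) to (316,245) in the mould, whose corners are near (284,78), (352,77), (286,250) and (347,250). The glue bottle is well to the right.

Run:
```python
from h import *
np.set_printoptions(precision=4,suppress=True)
C=cam("wrist");im=cv2.imread("pics/w1.png").astype(float)
sat=im[:,:,2]-im[:,:,0]   # red-blue: wood high, grey low
pts=[];
for r in range(125,240,5):
    row=sat[r-1:r+2,295:342].mean(0); w=np.clip(row.max()*0.6-row,0,None); 
    c=295+(w*np.arange(w.size)).sum()/w.sum(); pts.append((c,r))
P=np.array([onz(C,p,.08) for p in pts]);print(np.array(pts)[::5].round(1).tolist())
k=np.polyfit(P[:,0],P[:,1],1);print("arm yaw",np.degrees(np.arctan(k[0])),"y at x=.46",np.polyval(k,.46), "resid",np.std(P[:,1]-np.polyval(k,P[:,0])))
for p in [(284,78),(352,77),(286,250),(347.5,250)]: print("corner",onz(C,p,.064))
print("tip",onz(C,(316,248),.086),onz(C,(316,248),.08))
for c in (317,):print(sat[85:125:1,c].astype(int), sat[235:256,c].astype(int))
```

```text
[[317.6, 125.0], [316.0, 150.0], [316.1, 175.0], [315.5, 200.0], [315.9, 225.0]]
arm yaw -2.3185591478363805 y at x=.46 -0.3393836453301829 resid 0.00032577841594245266
corner [ 0.5528 -0.3102  0.064 ]
corner [ 0.552  -0.3775  0.064 ]
corner [ 0.3674 -0.3013  0.064 ]
corner [ 0.3656 -0.3723  0.064 ]
tip [ 0.3794 -0.3369  0.086 ] [ 0.3766 -0.3367  0.08  ]
[44 43 42 43 37 33 31 27 16  5  4  4  3  3  4  6  4  5  3  3  4  3  2  2
  2  2  1  2  1  2  2  1  1  3  4  4  4  5  5  4] [ 5  5  5  6  6  4  4  2  2  2  4  5  7 24 65 86 90 91 92 90 88]
```

jog_arm --plan "0.19 0.11 -0.5 0 0 -0.12 0;0 0 -0.7 0 0 0 0.3;0 0 -0.7 0 0 0 0.4;0 0 -0.7 0 0 0 0.5;0 0 -0.5 0 0 0 0.5;0 0 -0.18 0 0 0 0.5;0 0 0 0 0 0 1;0 0 0 0 0 0 1;0 0 0 0 0 0 1;0 0 0 0 0 0 1" --squeeze 60

```text
clock: 3.25
ee_pos: [0.4601, -0.3404, 0.0686]
orientation: [[0.999, -0.037, 0.001], [-0.037, -0.999, 0.001], [0.001, -0.001, -1.0]]
contact_force: [-0.8, 8.5, 0.1]
opening: 0.01
gripper_force: 59.2
```

jog_arm --plan "0 0.02 0.1 0 0 0 1;0 0 0.2 0 0 0 1;0 0 0.3 0 0 0 1;0 0 0.3 0 0 0 1;0 0 0.3 0 0 0 1;0 0 0.4 0 0 0 1;0 0 0.5 0 0 0 1;0 0 0.5 0 0 0 1;0 0 0.4 0 0 0 1;0 0 0.2 0 0 0 1"

```text
clock: 4.25
ee_pos: [0.4603, -0.3409, 0.2304]
orientation: [[0.999, -0.038, 0.003], [-0.038, -0.999, -0.002], [0.003, 0.002, -1.0]]
contact_force: [0.5, 0.2, -2.5]
opening: 0.01
gripper_force: 58.9
```

```bash
python3 w.py w2 grip_point:.23 claw_top:.23 bracket:.17
```

```text
4.25 [ 0.4603 -0.3409  0.2304] yaw -2.191761936399595 [ 0.0031 -0.0021 -1.    ] [ 0.548   0.4372 -0.0194  1.7455  0.0103  0.9553 -1.0845] [ 0.5251 -0.3432  0.3739]
grip_point [([326.7, 248.1], 0.93, array([ 0.4578, -0.3424,  0.23  ]))]
claw_top [([323.5, 115.8], 0.94, array([ 0.5258, -0.3433,  0.23  ]))]
bracket [([321.4, 112.7], 0.84, array([ 0.5282, -0.342 ,  0.17  ]))]
```

View pics/w2.png

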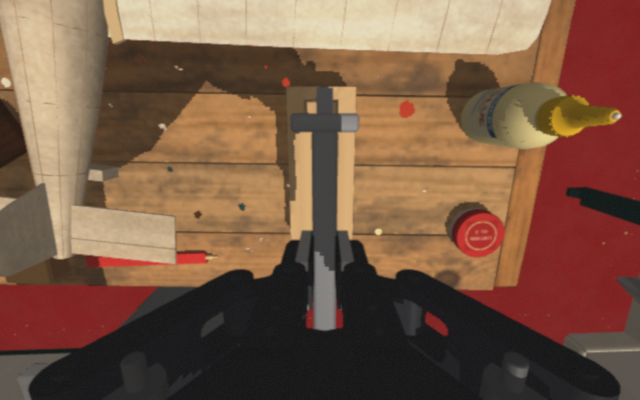

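The bracket is held and clear of the mould. Its rear plate edge is near row 113, columns 291–358, and the claw reaches up to row 88.

jog_arm --plan "-0.05 0.2 0.1 0 0 0.1 1;-0.05 0.4 0.1 0 0 0.2 1;-0.05 0.6 0.1 0 0 0.3 1;-0.05 0.7 0.1 0 0 0.4 1;-0.05 0.7 0.1 0 0 0.4 1;-0.05 0.7 0.1 0 0 0.4 1;-0.05 0.7 0 0 0 0.4 1;-0.05 0.6 0 0 0 0.4 1;-0.05 0.4 0 0 0 0.3 1;0 0.2 0 0 0 0.2 1"

```text
clock: 5.45
ee_pos: [0.4367, -0.0782, 0.2574]
orientation: [[0.958, 0.287, -0.0], [0.287, -0.958, -0.0], [-0.0, 0.0, -1.0]]
contact_force: [0.4, -0.5, -2.0]
opening: 0.0104
gripper_force: 58.8
```

jog_arm --plan "0 0.3 0 0 0 0.2 1;0 0.5 0 0 0 0.3 1;0 0.5 0 0 0 0.3 1;-0.03 0.5 0 0 0 0.3 1;0 0.4 0 0 0 0.2 1;0 0.3 0 0 0 0.1 1;0 0.15 0 0 0 0.1 1;0 0 0 0 0 0 1;0 0 0 0 0 0 1;0 0 0 0 0 0 1"

```text
clock: 6.45
ee_pos: [0.4359, 0.0514, 0.2573]
orientation: [[0.904, 0.428, -0.0], [0.428, -0.904, -0.0], [-0.0, 0.0, -1.0]]
contact_force: [0.5, -0.3, -3.0]
opening: 0.0106
gripper_force: 58.9
```

```bash
python3 w.py w3 claw_top:.26 slot_top:.178 bracket:.2 upright:0
```

```text
6.45 [0.4359 0.0514 0.2573] yaw 25.348087415821496 [-0.0001 -0.0002 -1.    ] [ 0.025   0.2042 -0.3208  2.0189  0.0801  0.9302 -1.4659] [0.4948 0.0798 0.4005]
claw_top [([327.8, 115.5], 0.58, array([0.4959, 0.0784, 0.26  ]))]
slot_top [([331.3, 41.0], 0.89, array([0.5421, 0.0967, 0.178 ]))]
bracket [([318.6, 110.2], 0.97, array([0.4968, 0.0847, 0.2   ]))]
upright [([327.1, 75.1], 0.9, array([0.5423, 0.098 , 0.    ])), ([209.6, 18.5], 0.66, array([0.5389, 0.2546, 0.    ]))]
```

View pics/w3.png

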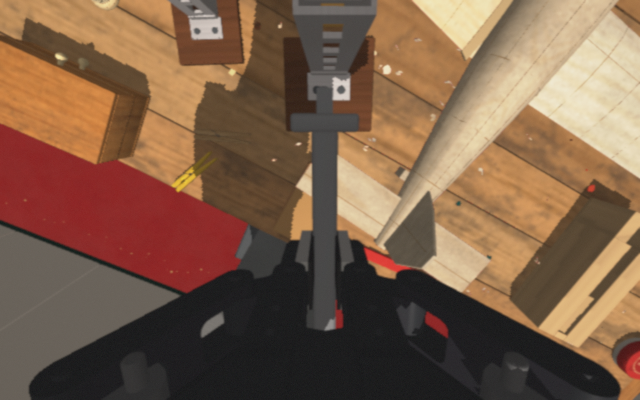

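The larger upright stands straight ahead: its front top edge is near row 12, columns 293–374, and its foot runs from (285,130) to (372,132). I'll crop to measure it.

```bash
python3 - <<'E'
import cv2
im=cv2.imread("pics/w3.png");cv2.imwrite("pics/c3.png",cv2.resize(im[0:140,270:390],(720,840)[:2],interpolation=cv2.INTER_CUBIC)[:600])
E
cat > fit.py <<'E'
E
rm fit.py
```

```text
(no output)
```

View pics/c3.png

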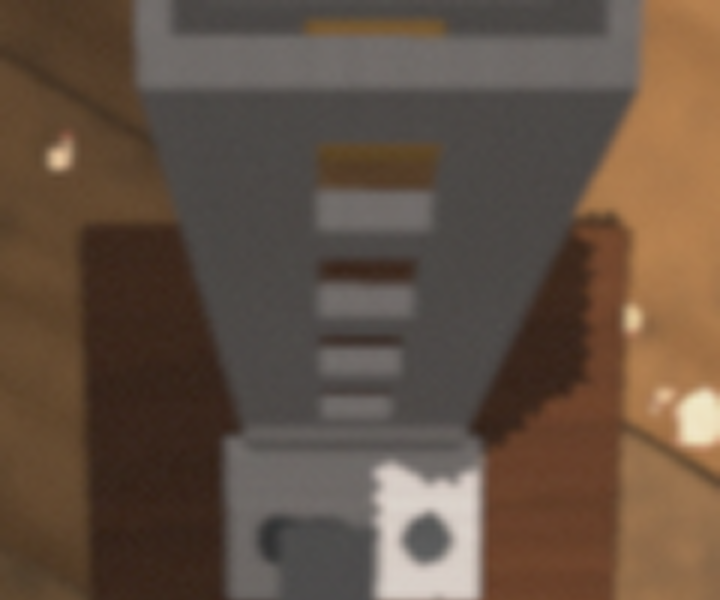

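```bash
cat > up.py <<'E'
from h import *
from scipy.optimize import least_squares
def fit(C,obs,x0,tz=False):
    # obs: (local xyz, pixel); pose x,y,yaw(,z)
    L=np.array([o[0] for o in obs],float)/1000;px=np.array([o[1] for o in obs],float)
    def P(v):
        c,s=np.cos(v[2]),np.sin(v[2]);Q=L@np.array([[c,s,0],[-s,c,0],[0,0,1]])+[v[0],v[1],v[3] if tz else 0];return proj(C,Q)-px
    r=least_squares(lambda v:P(v).ravel(),x0);return r.x,P(r.x)
E
python3 - <<'E'
from up import *
np.set_printoptions(precision=4,suppress=True)
C=cam("wrist")
o=[]
for y,z,p in [(22,226,(147,88)),(-22,226,(634,88)),(6.5,178,(315,233)),(-6.5,178,(432,233)),(6.5,132,(317,319)),(-6.5,132,(414,319)),(6.5,86,(318,376)),(-6.5,86,(402,376)),(6.5,40,(320,417)),(-6.5,40,(392,417)),(6.5,210,(319,145)),(-6.5,210,(440,145)),(6.5,164,(320,262)),(-6.5,164,(415,262))]:
    o.append(((0,y,z),(270+p[0]/6-.4,p[1]/6-.4)))
v,r=fit(C,o,[.54,.098,.44]);print("upright",v[:2],np.degrees(v[2]));print(r.round(1).tolist())
v,r=fit(C,o,[.54,.098,.44,0],True);print("w/ z",v,np.degrees(v[2]),abs(r).mean())
g=cv2.cvtColor(cv2.imread("pics/w3.png"),cv2.COLOR_BGR2GRAY).astype(int)
print(g[104:140,298],g[104:140,350]);print(g[122,284:300],g[122,350:366]);print(g[170,306:346],g[86:116,325])
E
```

```text
upright [0.5438 0.0979] 25.42464418620323
[[-1.6, 0.5], [0.6, 0.4], [0.3, -0.3], [-0.3, -0.3], [0.2, -0.4], [-0.4, -0.5], [0.3, -0.1], [-0.6, -0.1], [0.1, 0.3], [-0.5, 0.3], [-0.7, 0.2], [1.5, 0.2], [-0.5, -0.2], [1.5, -0.2]]
w/ z [ 0.5443  0.0981  0.4438 -0.0023] 25.43030058929153 0.46603444580814496
[40 43 44 43 44 43 40 45 48 58 69 72 74 76 76 75 74 74 73 73 74 73 72 74
 72 69 67 67 74 80 83 83 82 82 79 77] [ 79  79  80  81  81  81  78  77  74  73  71  74  75  78  75  76  76  76
  75  74  72  72  72  72  71  69  69  86 126 148 143 120 103 122 139 142]
[66 58 46 45 42 46 53 66 69 73 73 73 75 73 73 75] [75 74 74 74 73 73 73 70 71 74 78 79 79 79 79 80]
[152 180 189 191 186 157  99  70  71  71  74  74  75  73  73  74  74  72
  74  74  73  73  73  73  74  73  72  73  72  69  93 150 193 203 202 200
 201 202 202 201] [84 76 74 76 76 77 76 77 77 77 77 76 76 76 76 75 75 75 75 75 76 75 75 74
 77 74 73 72 69 72]
```

Run:
```python
from up import *
np.set_printoptions(precision=4,suppress=True)
C=cam("wrist");s=ctrl.get_state();print(s["clock"],s["ee_pos"])
o=[((0,15,74),(290.6,112.7)),((0,-15,74),(358,112.7)),((-8,15,74),(290.6,130.8)),((-8,-15,74),(358,130.8)),((-55,6,74),(311.8,170)),((-55,-6,74),(336,170))]
o=o[:4]
for tz in (True,):
    v,r=fit(C,o,[.495,.08,.44,.197],True);print("bracket",v,np.degrees(v[2]));print(r.round(1).tolist())
zb=s["ee_pos"][2]+.0014-.064
print("z expected",zb)
L=[((a[0][0],a[0][1],a[0][2]+zb*1000),a[1]) for a in o]
b,r=fit(C,L,[.495,.08,.44]);print(b,np.degrees(b[2]))
u=np.array([.5438,.0979]);a=np.radians(25.42);d=np.array([np.cos(a),np.sin(a)]);n=np.array([-d[1],d[0]])
print("claw rel upright along,side(mm):",(b[:2]-u)@d*1e3,(b[:2]-u)@n*1e3, "axis offset of plate vs arm")
for c in [(324,170),(324,200)]:
    p=onz(C,c,zb+.074)[:2]; print("arm mid side",(p-u)@n*1e3)
```

```text
6.7 [0.4359 0.052  0.2573]
bracket [0.4963 0.0811 0.4436 0.1917] 25.41782394708496
[[-0.2, -0.2], [0.2, -0.2], [0.3, 0.2], [-0.3, 0.2]]
z expected 0.1947131694859508
[0.4963 0.0811 0.4436] 25.417654494468376
claw rel upright along,side(mm): -50.117162212578215 5.201939002161007 axis offset of plate vs arm
arm mid side 5.336572563540157
arm mid side 5.3388825477425215
```

jog_arm --plan "0.02 -0.04 -0.1 0 0 0 1;0.024 -0.064 -0.2 0 0 0 1;0 0 -0.3 0 0 0 1;0 0 -0.3 0 0 0 1;0 0 -0.2 0 0 0 1;0 0 -0.11 0 0 0 1;0.1 0.05 0 0 0 0 1;0.1 0.05 0 0 0 0 1;0.1 0.045 0 0 0 0 1;0 0 0 0 0 0 1"

```text
clock: 7.7
ee_pos: [0.454, 0.0548, 0.1971]
orientation: [[0.903, 0.43, 0.001], [0.43, -0.903, 0.0], [0.001, 0.0, -1.0]]
contact_force: [-0.4, -0.4, -1.6]
opening: 0.0103
gripper_force: 58.9
```

Run:
```python
from h import *
np.set_printoptions(precision=4,suppress=True)
s=ctrl.get_state();C=cam("wrist");im=ctrl.read_camera("wrist");cv2.imwrite("pics/w4.png",im[:,:,::-1])
print(s["ee_pos"],s["contact_force"],s["clock"])
cv2.imwrite("pics/c4.png",cv2.resize(im[0:145,265:395,::-1],None,fx=4.1,fy=4.1,interpolation=cv2.INTER_CUBIC))
a=np.radians(25.42);d=np.array([np.cos(a),np.sin(a),0]);n=np.array([-d[1],d[0],0]);u=np.array([.5438,.0979,0])
for y,z in [(22,226),(-22,226),(6.5,178),(-6.5,178),(6.5,210),(-6.5,210)]: print(y,z,proj(C,u+n*y/1000+[0,0,z/1000]))
```

```text
[0.454  0.0548 0.1971] [-0.4048 -0.3899 -1.587 ] 7.7
22 226 [[261.0176  13.6296]]
-22 226 [[388.1943  13.7557]]
6.5 178 [[311.5519  46.0073]]
-6.5 178 [[337.348  46.032]]
6.5 210 [[308.2369  27.2993]]
-6.5 210 [[340.8482  27.3311]]
```

View pics/c4.png

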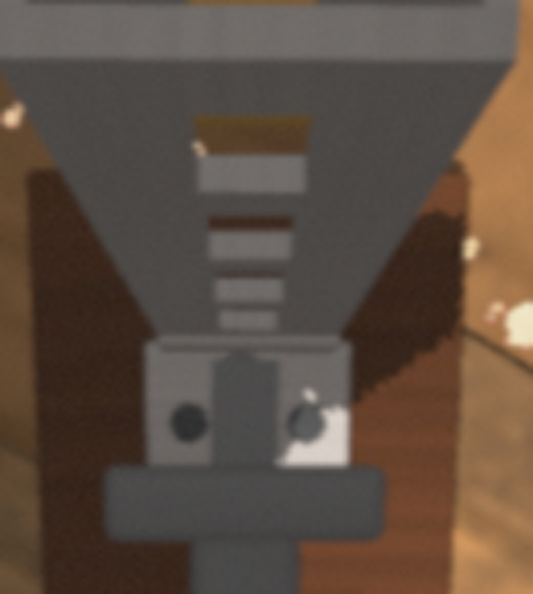

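jog_arm --plan "0.08 0.025 0 0 0 0 1;0.08 0.035 0 0 0 0 1;0.08 0.035 0 0 0 0 1;0.08 0.035 0 0 0 0 1;0.08 0.04 0 0 0 0 1;0.07 0.035 0 0 0 0 1;0.06 0.03 0 0 0 0 1;0.05 0.025 0 0 0 0 1;0 0 0 0 0 0 1;0 0 0 0 0 0 1"

```text
clock: 8.75
ee_pos: [0.4819, 0.0673, 0.1968]
orientation: [[0.903, 0.43, -0.0], [0.43, -0.903, -0.0], [-0.0, -0.0, -1.0]]
contact_force: [0.1, -0.0, -2.3]
opening: 0.0103
gripper_force: 58.9
```

Run:
```python
from h import *
np.set_printoptions(precision=4,suppress=True)
s=ctrl.get_state();C=cam("wrist");im=ctrl.read_camera("wrist")
print(s["ee_pos"],s["contact_force"],s["clock"])
cv2.imwrite("pics/c5.png",cv2.resize(im[0:145,250:400,::-1],None,fx=4,fy=4,interpolation=cv2.INTER_CUBIC))
```

```text
[0.4819 0.0673 0.1968] [ 0.1177 -0.0043 -2.2625] 8.75
```

View pics/c5.png

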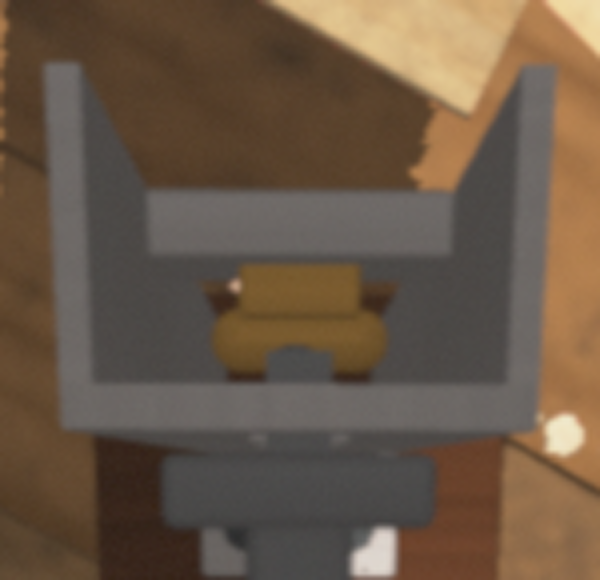

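The upper claw is through the slot and centred, its tip at crop (298,365). A gap of about 2 mm is left between plate and face.

jog_arm --plan "0.015 0.007 0 0 0 0 1;0.015 0.007 0 0 0 0 1;0 0 -0.03 0 0 0 1;0 0 -0.04 0 0 0 1;0 0 -0.04 0 0 0 1;0 0 -0.04 0 0 0 1;0 0 -0.03 0 0 0 1;0 0 -0.01 0 0 0 1;0 0 0 0 0 0 1;0 0 0 0 0 0 1"

```text
clock: 9.8
ee_pos: [0.4835, 0.068, 0.1873]
orientation: [[0.903, 0.429, -0.0], [0.429, -0.903, -0.0], [-0.0, -0.0, -1.0]]
contact_force: [-1.8, -0.5, -0.9]
opening: 0.0104
gripper_force: 58.9
```

jog_arm --plan "0 0 -0.01 0 0 0 1;0 0 0 0 0 0 1;0 0 -0.01 0 0 0 1;0 0 0 0 0 0 1;0 0 -0.01 0 0 0 1;0 0 0 0 0 0 1;0 0 0 0 0 0 1;0 0 0 0 0 0 1;0 0 0 0 0 0 1;0 0 0 0 0 0 1"

```text
clock: 10.8
ee_pos: [0.483, 0.0677, 0.1858]
orientation: [[0.903, 0.429, -0.001], [0.429, -0.903, -0.001], [-0.001, 0.0, -1.0]]
contact_force: [-6.9, -3.2, 5.3]
opening: 0.0103
gripper_force: 59.7
```

jog_arm --plan "-0.008 -0.004 0.01 0 0 0 1;0 0 0 0 0 0 0.8;0 0 0 0 0 0 0.6;0 0 0 0 0 0 0.5;0 0 0 0 0 0 0.5;0 0 0 0 0 0 0.5;0 0 0 0 0 0 0.5;0 0 0 0 0 0 0.5;0 0 0 0 0 0 0.5;0 0 0 0 0 0 0.5"

```text
clock: 11.8
ee_pos: [0.4831, 0.0678, 0.1863]
orientation: [[0.903, 0.43, -0.0], [0.43, -0.903, 0.0], [-0.0, -0.0, -1.0]]
contact_force: [0.3, 0.4, 0.2]
opening: 0.0429
gripper_force: 0.0
```

Run:
```python
from h import *
np.set_printoptions(precision=4,suppress=True)
s=ctrl.get_state();C=cam("wrist");im=ctrl.read_camera("wrist")
print(s["ee_pos"],s["contact_force"],s["clock"],s["opening"],s["gripper_force"])
sc=ctrl.read_camera("scene")
cv2.imwrite("pics/c6.png",np.hstack([cv2.resize(im[0:350,200:450,::-1],(400,560)),cv2.resize(sc[150:262,260:340,::-1],(400,560),interpolation=cv2.INTER_CUBIC)]))
```

```text
[0.4831 0.0678 0.1863] [0.2808 0.4199 0.1873] 11.8 0.042899444279333884 0.0
```

View pics/c6.png

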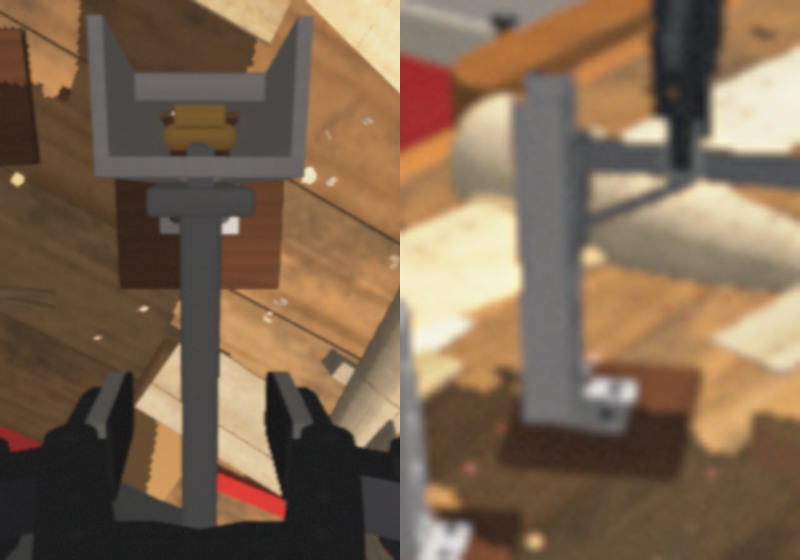

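The bracket hangs free, level and square: the claw sits on the brass nose and the fingers are open on both sides. Next I raise the hand, shut it, go forward and press.

jog_arm --plan "0 0 0.2 0 0 0 0.5;0 0 0.3 0 0 0 0.5;0 0 0.2 0 0 0 0.5;0.1 0.05 0.1 0 0 0 1;0.2 0.1 0 0 0 0 1;0.2 0.1 0 0 0 0 1;0.16 0.07 0 0 0 0 1;0.1 0.04 -0.1 0 0 0 1;0 0 -0.1 0 0 0 1;0 0 -0.1 0 0 0 1"

```text
clock: 12.9
ee_pos: [0.5208, 0.0857, 0.2103]
orientation: [[0.903, 0.43, -0.001], [0.43, -0.903, -0.0], [-0.001, -0.0, -1.0]]
contact_force: [0.2, -0.3, 0.7]
opening: -0.0
gripper_force: 0.0
```

jog_arm --plan "0 0 -0.08 0 0 0 1;0 0 -0.08 0 0 0 1;0 0 -0.06 0 0 0 1;0 0 -0.02 0 0 0 1;0 0 -0.02 0 0 0 1;0 0 -0.02 0 0 0 1;0 0 -0.02 0 0 0 1;0 0 -0.02 0 0 0 1;0 0 0 0 0 0 1;0 0 0 0 0 0 1"

```text
clock: 13.9
ee_pos: [0.5212, 0.0858, 0.1957]
orientation: [[0.903, 0.429, 0.0], [0.429, -0.903, -0.0], [0.0, 0.0, -1.0]]
contact_force: [-2.8, -2.0, 7.2]
opening: -0.0001
gripper_force: 3.8
```

jog_arm --plan "0 0 -0.02 0 0 0 1;0 0 -0.02 0 0 0 1;0 0 -0.02 0 0 0 1;0 0 -0.02 0 0 0 1;0 0 -0.02 0 0 0 1;0 0 -0.02 0 0 0 1;0 0 -0.02 0 0 0 1;0 0 0 0 0 0 1;0 0 0 0 0 0 1;0 0 0 0 0 0 1"

```text
clock: 14.9
ee_pos: [0.5211, 0.0858, 0.1882]
orientation: [[0.903, 0.429, -0.0], [0.429, -0.903, -0.0], [-0.0, -0.0, -1.0]]
contact_force: [0.9, 0.4, 0.3]
opening: 0.0001
gripper_force: 0.0
```

jog_arm --plan "0 0 -0.02 0 0 0 1;0 0 -0.02 0 0 0 1;0 0 -0.02 0 0 0 1;0 0 0 0 0 0 1;0 0 0 0 0 0 1;0 0 0 0 0 0 1;0 0 0 0 0 0 1;0 0 0 0 0 0 1;0 0 0 0 0 0 1;0 0 0 0 0 0 1"

```text
clock: 15.9
ee_pos: [0.5213, 0.0857, 0.1868]
orientation: [[0.903, 0.429, 0.001], [0.429, -0.903, -0.0], [0.001, 0.001, -1.0]]
contact_force: [-10.3, -2.9, 30.7]
opening: -0.0
gripper_force: 15.7
```

Firm stop reached at about 31 N. I'm backing off upward and will then check.

jog_arm --plan "0 0 0.1 0 0 0 1;0 0 0.3 0 0 0 1;0 0 0.5 0 0 0 1;0 0 0.5 0 0 0 1;-0.5 -0.2 0.2 0 0 0 1;-0.5 -0.2 0 0 0 0 1;0 0 0 0 0 0 1;0 0 0 0 0 0 1;0 0 0 0 0 0 1;0 0 0 0 0 0 1"

```text
clock: 16.9
ee_pos: [0.4715, 0.0661, 0.2651]
orientation: [[0.903, 0.43, -0.0], [0.43, -0.903, 0.0], [-0.0, -0.0, -1.0]]
contact_force: [-0.3, -0.1, 0.4]
opening: -0.0001
gripper_force: 0.0
```

Run:
```python
from h import *
s=ctrl.get_state();im=ctrl.read_camera("wrist");sc=ctrl.read_camera("scene")
print(s["ee_pos"],s["contact_force"],s["clock"])
C=cam("scene");a=np.radians(25.42);d=np.array([np.cos(a),np.sin(a),0]);u=np.array([.5438,.0979,0])
for h in (0,.009): print("arm tip top expected",h,proj(C,u-.14*d+[0,0,.188+h]),proj(C,u-.05*d+[0,0,.188+h]))
cv2.imwrite("pics/c7.png",np.hstack([cv2.resize(im[0:350,200:450,::-1],(400,560)),cv2.resize(sc[150:262,260:340,::-1],(400,560),interpolation=cv2.INTER_CUBIC)]))
```

```text
[0.47151766 0.0661133  0.26505313] [-0.34758089 -0.13008471  0.40837503] 16.9
arm tip top expected 0 [[342.15949328 182.93879776]] [[310.79184537 180.99459583]]
arm tip top expected 0.009 [[342.26308537 180.07510841]] [[310.76921623 178.1474924 ]]
```

View pics/c7.png

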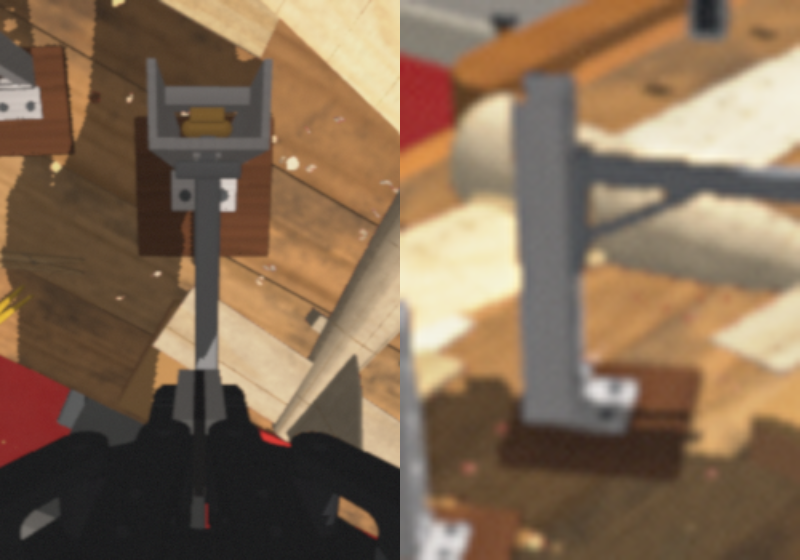

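The bracket has dropped about 3 px (about 9 mm) to home, and the claw is now below the brass nose. The hand is clear.

```bash
python3 -c "
from plant import ctrl
print(ctrl.job_done())"
```

```text
the job is handed in; nothing more can be done
None
```

The job is handed in at about 17 s: the bracket was let go on the catch, then pressed until it snapped home in the top two slots of the larger upright. My last pictures show it home, the hand is clear of it, and none of the bystanders was touched; the hand-in call returned no verdict.

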